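# Bed the bronze fittings in their cradles

### The job

Four raw bronze fittings for the statue lie about the bench: a large round boss, a small round boss, a square plate and an oblong strap end. Pick each up by its casting stub and set it, stub up, in the plywood cradle cut to its own outline and size, fully down and flat in the recess; lower them in, do not drop them. Leave the plaster head and the jar standing where they are.

Things in the scene. Friction and masses are not known exactly. Their poses are not given: they have to be found in the camera images.
- large_boss: Raw bronze round belt boss, the larger of two: disc 70 mm across, 12 mm thick, about 0.5 kg; a casting stub stands up from the middle of the plate, rising from 12 to 42 mm above the underside: the place to grip; round, 22 mm across. Origin at the centre of the underside, z up through the stub.
- small_boss: Raw bronze round belt boss, the smaller of two: disc 48 mm across, 12 mm thick, about 0.3 kg; a casting stub stands up from the middle of the plate, rising from 12 to 42 mm above the underside: the place to grip; round, 22 mm across. Origin at the centre of the underside, z up through the stub.
- square_plate: Raw bronze square belt plate 52 x 52 mm, 12 mm thick, about 0.4 kg; a casting stub stands up from the middle of the plate, rising from 12 to 42 mm above the underside: the place to grip; 22 x 22 mm square, its sides parallel to the plate's. Origin at the centre of the underside, z up through the stub; x and y along its sides, any quarter turn is as good.
- strap_end: Raw bronze oblong strap end 90 x 34 mm, 12 mm thick, about 0.4 kg; a casting stub stands up from the middle of the plate, rising from 12 to 42 mm above the underside: the place to grip; 22 x 22 mm square, its sides parallel to the plate's. Origin at the centre of the underside, z up through the stub; x along the 90 mm length, either way round is as good.
- large_boss_cradle: Cradle of the large boss. Fixed to the bench. Plywood block 106 x 106 mm, 18 mm high, top open with a round, 82 mm wide recess 8 mm deep (floor 10 mm above the bench, grey felt), 6 mm wider all round than the fitting. Origin at the centre of the block's underside, directly below the middle of the recess; z up.
- small_boss_cradle: Cradle of the small boss. Fixed to the bench. Plywood block 84 x 84 mm, 18 mm high, top open with a round, 60 mm wide recess 8 mm deep (floor 10 mm above the bench, grey felt), 6 mm wider all round than the fitting. Origin at the centre of the block's underside, directly below the middle of the recess; z up.
- square_cradle: Cradle of the square plate. Fixed to the bench. Plywood block 88 x 88 mm, 18 mm high, top open with a 64 x 64 mm square recess 8 mm deep (floor 10 mm above the bench, grey felt), 6 mm wider all round than the fitting. Origin at the centre of the block's underside, directly below the middle of the recess; x and y along its sides.
- strap_cradle: Cradle of the strap end. Fixed to the bench. Plywood block 126 x 70 mm, 18 mm high, top open with a 102 x 46 mm oblong recess 8 mm deep (floor 10 mm above the bench, grey felt), 6 mm wider all round than the fitting. Origin at the centre of the block's underside, directly below the middle of the recess; x along its length.
- plaster_head: Small white plaster head of a bearded man in a cap, on a dark wooden base 56 x 56 mm, 107 mm tall, loose on the bench; must be left alone. Origin at the centre of its underside, z up.
- jar: Closed round jar with a paper label and steel lid, 54 mm across, 85 mm tall, loose on the bench; must be left alone. Origin at the centre of its underside, z up.
Things that resemble listed ones, but are neither listed nor needed, are in the scene too. Leave any green or pink look-alike of the strap_cradle alone.

How it is judged:
By the outcome, as a careful person would: the job done as asked, in the order asked, and still so for the second after the job is handed in, with the robot touching nothing.
It also fails if it takes over 112 s, if anything falls off the work surface, if the arm or the gripper's body presses on something with over 40 N, if the wrist force passes 120 N, or if a joint passes its speed limit or range.

### The arm

A 7-joint arm with a two-finger parallel gripper is mounted at the origin on the work surface. World frame = base frame: x ahead of the robot, y to its left, z up, the work surface at z = 0. Lengths are in mm, angles in rad, forces in N, time in s.
With the tool pointing down it reaches from about 400 to 925 mm from the base axis. Payload 4.1 kg.
Tool frame: the origin (TCP) lies on the front face of the gripper's body, between the roots of the fingers; the fingertips stand 73 mm ahead of it and the grasp point (between the pads) lies 54 mm ahead of it; z points along the fingers, y is the line along which they close (so a half turn about z gives the same grasp; the last joint's range is limited). The gripper opens to 85 mm and grips with 20 to 120 N. Pads are 22 mm wide; open, the fingers measure 114 mm over their backs; the gripper's body (76 mm by 85 mm) begins 54 mm behind the grasp point. The pads swing forward as they close: fully open they stand 13 mm farther back than shut.
Start: joints at [1.18, 0.398, 0.045, 1.537, -0.019, 1.207, -0.051], TCP at [187.025, -622.539, 303.947] pointing down, gripper open.
Joint ranges: [-2.82, 2.82], [-0.49, 2.23], [-1.37, 1.46], [0, 2.46], [-1.36, 4.5], [0.23, 2], [-2.94, 2.94]. Speed limits (rad/s): [2.57, 2.57, 3.14, 3.14, 3.14, 3.14, 3.14].

### API

Orientations are given as a rotation vector (axis times angle).
In Python, from rig import monitor, cams, job gives the robot as it stands.
- The arm moves only by the shell command python3 -m inch 'ROWS'. ROWS is JSON, a list that holds one entry, the list of rows, each a list of 7 numbers: the shift along the tool's x, y, z as a fraction of full scale, then the turn, a rotation vector about the tool's x, y, z as a fraction of full scale, then the opening, from -1 (shut) to 1 (fully open). A call has 1 to 10 rows; each row shifts and turns the commanded pose from where the row before left it, along the tool's axes as they then stand; what a row does not reach is not made up. Full scale, the value 1, is 20 mm for a shift and 6 degrees for a turn. A row lasts 1/12 s, in which the tool goes at most 41.7 mm and 7.16 degrees, less where a joint would pass 70% of its speed; a pose out of reach is approached as far as the arm can. A call with a number of a shift or a turn outside -1 to 1 is refused whole. A call with a gripper value outside its range is refused whole. The fingers move at their own pace and stop on an object; the grip force is fixed at half the most. Time passes only in rows, so rows that do not move let the fingers close. It gives the time, the measured TCP pose, the force, the opening and the grip force at its end, in the units of the state.
- monitor.get_state(): the state, without advancing time (a new reading comes with each control period).
- cams.snapshot(name): name is "scene" or "top" or "wrist"; returns a dict with "img" (384x512x3 uint8, blue, green, red), "fx", "fy", "cx", "cy" (pixels), "R" (3x3) and "t" (3): a world point X has camera coordinates R X + t; the wrist camera has in their place "tool_from_camera" (4x4, takes a point from camera to tool coordinates, whose origin is the TCP and whose axes are the flange's). Camera axes: x right, y down, z forward; pixel columns grow to the right and rows downward; lengths in mm; the calibration is good to about 2 mm. A picture is of the moment at which its call begins: read the wrist's pose just before it. There is no depth.
- job.finish_job(): hands the job in; it is judged then, once.
The state is a dict: "t": time; "joints": joint angles; "joint_vel": joint speeds; "joint_efforts": joint torques, N m; "tcp_pos": TCP position; "tool_rot": TCP orientation; "force": force on the tool from outside, world axes, zero at the start; "torque": the same for the moment, N m; "finger_gap": finger opening in mm; "finger_force": force on a finger pad.
Only numpy, scipy, OpenCV 4.12 (cv2) and the standard library are available. Lean on these libraries where they do the work, as an engineer would, in place of code of your own. Each camera call takes 0.05 s, during which the arm holds its last target. There are 200 camera calls.

## Working session

There is one attempt and no reset: what is moved stays moved. The work goes in short steps, Python scripts to look and compute and a shell command to move; the robot and the scene stay as the last step left them, time stands still between calls to the robot, and variables do not carry over. Pictures are saved under pics/ and viewed, at most 14 in all, crops included, and the job is handed in when it is done.

```bash
mkdir -p pics
python3 - <<'E'
from rig import monitor,cams
import cv2,pickle
s=monitor.get_state();print({k:s[k] for k in('t','tcp_pos','tool_rot','finger_gap')})
for n in('top','scene'):
    c=cams.snapshot(n);pickle.dump(c,open(n+'.pkl','wb'));cv2.imwrite(f'pics/{n}.png',cv2.resize(c['img'],(800,600),interpolation=cv2.INTER_CUBIC))
    print(n,c['fx'],c['cx'],c['cy'],c['R'],c['t'])
E
```

```text
{'t': 0.0, 'tcp_pos': array([ 186.83127705, -622.05191818,  302.86053268]), 'tool_rot': array([-3.10630463e+00, -4.56591251e-01,  6.98147970e-04]), 'finger_gap': 85.56866805982877}
top 455.15275215867763 253.276021419109 192.42310796656255 [[ 0.02215378 -0.99974115  0.00518103]
 [-0.99097236 -0.02264427 -0.13214015]
 [ 0.13222327 -0.00220685 -0.9912175 ]] [ 102.43374589  461.9474342  1327.92807833]
scene 406.4391262421159 255.74201382099656 188.05267217007628 [[-0.31231309  0.94994401  0.00817986]
 [ 0.53556663  0.18317695 -0.8243874 ]
 [-0.78462023 -0.25308612 -0.56596688]] [  31.9712253  -245.4209182  1623.72749791]
```

View pics/top.png

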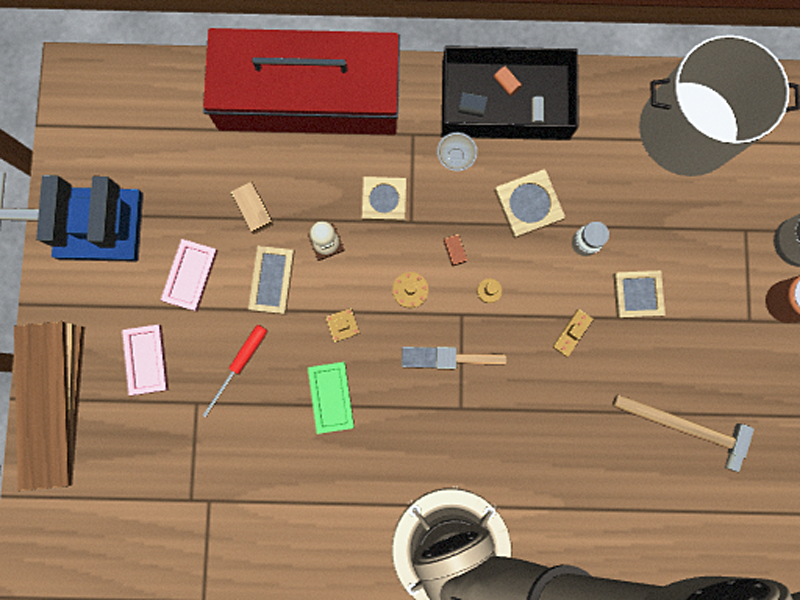

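View pics/scene.png

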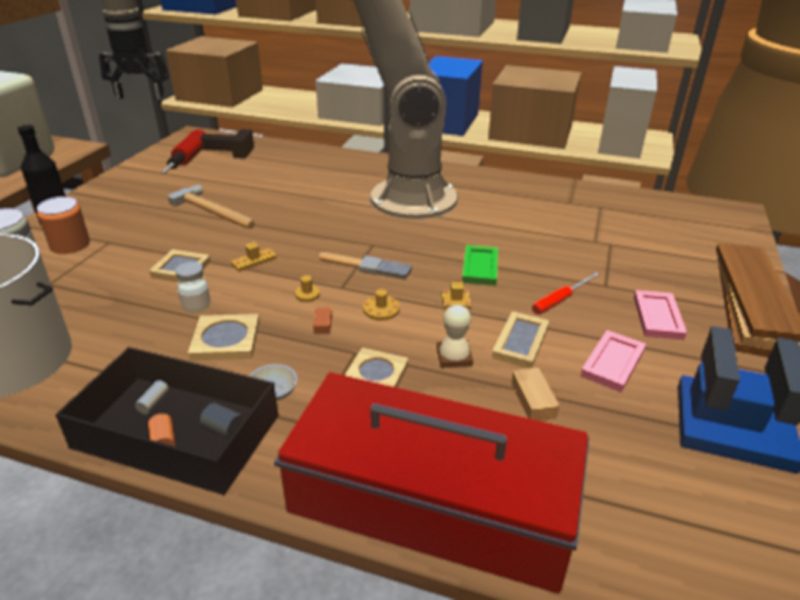

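Top view: large boss (410,290), small boss (489,290), square plate (343,325), strap end (573,332). Cradles: large (530,202), small (384,198), square (640,294), strap (271,280). Pink (188,274), (144,360) and green (331,397) are look-alikes of the strap cradle, and only the plywood one at (271,280) with grey felt fits. The head is at (325,240) and the jar at (590,238). I'll confirm in an enlarged crop.

```bash
cat > h.py <<'E'
import numpy as np,pickle,cv2
def ray(c,u,v,z):
    R=np.array(c['R']);t=np.array(c['t']).ravel()
    d=R.T@np.array([(u-c['cx'])/c['fx'],(v-c['cy'])/c['fy'],1]);o=-R.T@t
    return o+d*(z-o[2])/d[2]
E
python3 - <<'E'
import pickle,cv2
c=pickle.load(open('top.pkl','rb'));i=c['img'][105:235,145:305];cv2.imwrite('pics/c1.png',cv2.resize(i,(720,585),interpolation=cv2.INTER_CUBIC))
i=c['img'][105:235,275:435];cv2.imwrite('pics/c2.png',cv2.resize(i,(720,585),interpolation=cv2.INTER_CUBIC))
E
```

```text
(no output)
```

View pics/c1.png

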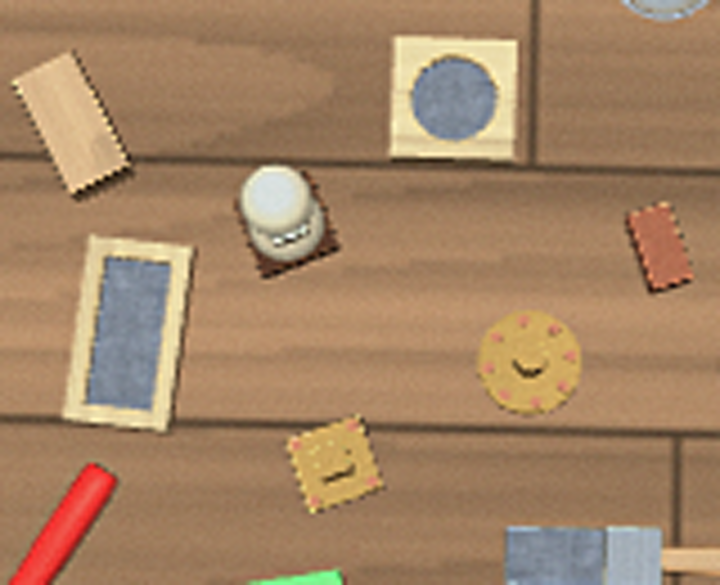

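View pics/c2.png

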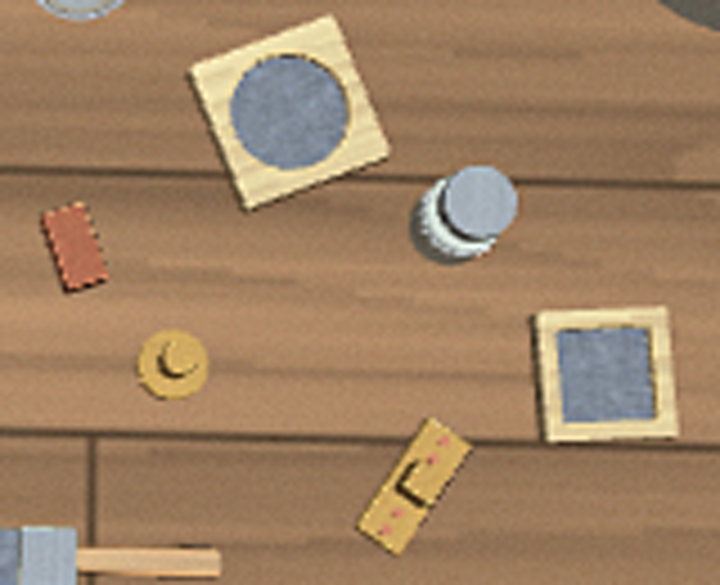

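The crops confirm all four fittings with their stubs. The plywood, grey-felt strap cradle is at crop 1 (129,333), the small cradle at (454,97). In crop 2 the large cradle is at (290,112) and the square one at (606,374).

Run:
```python
from h import *
c=pickle.load(open('top.pkl','rb'))
P={'large':(145,12,[(478,362),(581,362),(529,311),(529,414)]),
'square':(145,12,[(288,440),(360,416),(383,486),(314,513)]),
'small':(275,12,[(138,364),(209,364),(173,330),(173,399)]),
'strap':(275,12,[(430,418),(472,450),(398,556),(357,526)]),
'smallC':(145,18,[(394,37),(518,39),(515,158),(390,155)]),
'strapC':(145,18,[(90,235),(195,246),(168,430),(63,416)]),
'largeC':(275,18,[(188,72),(333,15),(390,155),(248,209)]),
'squareC':(275,18,[(533,310),(667,306),(679,437),(544,441)]),
'headbase':(145,10,[(236,208),(305,170),(338,246),(265,276)])}
for k,(o,z,l) in P.items():
    q=np.array([ray(c,o+(x+.5)/4.5-.5,105+(y+.5)/4.5-.5,z)[:2] for x,y in l])
    e=np.roll(q,-1,0)-q
    print(k,q.mean(0).round(1),np.linalg.norm(e,axis=1).round(),np.degrees(np.arctan2(e[:,1],e[:,0])).round(1))
print(ray(c,275+(452+.5)/4.5,105+245/4.5,0))
from rig import monitor,cams
from scipy.spatial.transform import Rotation as Ro
print(Ro.from_rotvec(monitor.get_state()['tool_rot']).as_matrix().round(3))
w=cams.snapshot('wrist');print(w['tool_from_camera'],w['fx'],w['cx'],w['cy'])
```

```text
large [485.   86.1] [69. 49. 70. 49.] [ -88.7   46.4 -178.9   45.4]
square [413.4 213.9] [51. 50. 49. 52.] [ -70.1 -160.2  112.8   21.4]
small [487.2 -68.2] [48. 33. 47. 33.] [ -88.7   47.1 -179.7   45.6]
strap [ 407.6 -230. ] [35. 88. 33. 89.] [-126.9  145.1   54.5  -33.9]
smallC [665.9 141. ] [85. 84. 85. 83.] [-89.6 179.8  89.9  -0.3]
strapC [499.  355.3] [ 71. 126.  71. 124.] [-94.8 174.1  83.7  -5.6]
largeC [ 661.9 -146.1] [108. 105. 105. 103.] [ -66.8 -158.6  112.4   23.4]
squareC [ 486.8 -358. ] [91. 89. 91. 89.] [ -86.9 -176.4   93.     3.7]
headbase [575.9 253.4] [54. 58. 53. 51.] [ -59.1 -155.2  114.1   24.7]
[ 574.8407363  -262.23042894    0.        ]
[[ 0.958  0.288 -0.001]
 [ 0.288 -0.958  0.002]
 [-0.    -0.002 -1.   ]]
[[ 1.10352177e-03 -9.47884178e-01 -3.18613193e-01  8.21361323e+01]
 [ 9.99999325e-01  1.16146254e-03  8.12602360e-06 -1.35637549e-01]
 [ 3.62354760e-04 -3.18612987e-01  9.47884821e-01 -6.97858175e+01]
 [ 0.00000000e+00  0.00000000e+00  0.00000000e+00  1.00000000e+00]] 299.0998743279207 255.8640933635429 190.12342294066366
```

```bash
python3 -m inch '[[[0,0,0,0,0,0.93,1],[0,0,0,0,0,0.93,1],[0,0,0,0,0,0.93,1],[0,0,0,0,0,0,1]]]'; python3 -m inch '[[[1,-1,0,0,0,0,1],[1,-1,0,0,0,0,1],[1,-1,0,0,0,0,1],[1,-1,0,0,0,0,1],[1,-1,0,0,0,0,1],[1,-1,0,0,0,0,1],[1,-1,0,0,0,0,1],[1,-1,0,0,0,0,1],[1,-1,0,0,0,0,1],[1,-1,0,0,0,0,1]]]'
```

```text
t: 0.48
tcp_pos: [187.0, -622.3, 303.5]
tool_rot: [-3.141, 0.003, 0.001]
force: [0.2, 0.4, 0.7]
finger_gap: 85.3
finger_force: 0.0
t: 1.32
tcp_pos: [387.8, -421.4, 303.9]
tool_rot: [3.141, 0.004, -0.0]
force: [0.6, -0.2, 0.2]
finger_gap: 85.4
finger_force: 0.0
```

```bash
python3 -m inch '[[[0.97,-1,0,0,0,0,1],[0.97,-1,0,0,0,0,1],[0.97,-1,0,0,0,0,1],[0.97,-1,0,0,0,0,1],[0.97,-1,0,0,0,0,1],[0,-1,0,0,0,0,1],[0,-1,0,0,0,0,1],[0,-1,0,0,0,0,1],[0,-1,0,0,0,0,1],[0,-1,0,0,0,0,1]]]' >/dev/null; python3 -m inch '[[[0,-1,0,0,0,0,1],[0,-1,0,0,0,0,1],[0,-1,0,0,0,0,1],[0,-1,0,0,0,0,1],[0,-1,0,0,0,0,1],[0,-1,0,0,0,0,1],[0,-1,0,0,0,0,1],[0,-1,0,0,0,0,1],[0,-1,0.5,0,0,0,1],[0,-1,0.8,0,0,0,1]]]'>/dev/null
python3 -m inch '[[[0,-1,0.8,0,0,0,1],[0,-1,0.8,0,0,0,1],[0,-1,0.8,0,0,0,1],[0,-1,0,0,0,0,1],[0,-0.7,0,0,0,0,1],[0,-0.65,0,0,0,0,1],[0,0,0,0,0,0,1],[0,0,0,0,0,0,1]]]'
cat >> h.py <<'E'
from scipy.spatial.transform import Rotation as Ro
def wsnap(fn=None,view=True):
    from rig import monitor,cams
    s=monitor.get_state();w=cams.snapshot('wrist')
    T=np.array(w['tool_from_camera']);Rt=Ro.from_rotvec(s['tool_rot']).as_matrix()
    Rc=Rt@T[:3,:3];tc=Rt@T[:3,3]+s['tcp_pos']
    w['R']=Rc.T;w['t']=-Rc.T@tc;w['tcp']=s['tcp_pos']
    pickle.dump(w,open('w.pkl','wb'))
    if fn: cv2.imwrite(f'pics/{fn}.png',cv2.resize(w['img'],(800,600),interpolation=cv2.INTER_CUBIC))
    return w
def wp(w,x,y,z): return ray(w,(x+.5)/1.5625-.5,(y+.5)/1.5625-.5,z)
E
python3 -c "from h import *;wsnap('w1')"
```

```text
t: 3.65
tcp_pos: [484.1, 84.6, 229.8]
tool_rot: [3.141, 0.005, -0.0]
force: [-0.5, -0.8, -1.4]
finger_gap: 85.2
finger_force: 0.0
```

View pics/w1.png

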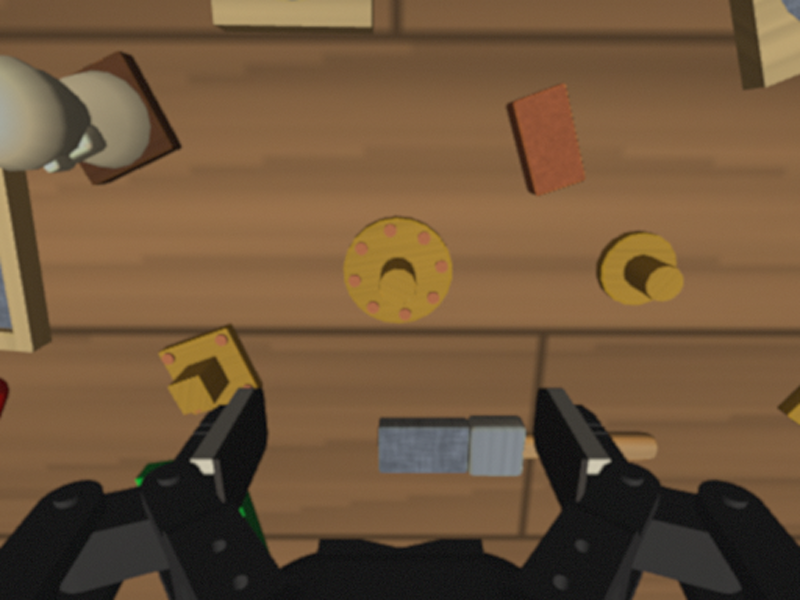

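Wrist view from above: large boss disc centred at (398,269) with the stub top at about (398,285). The small boss disc is at (638,268) with stub top (664,282). The square plate is at about (210,370).

Run:
```python
from h import *
w=pickle.load(open('w.pkl','rb'))
for n,x,y,z in [('L',398,269,12),('Ls',398,285,42),('S',638,268,12),('Ss',664,282,42)]: print(n,wp(w,x,y,z).round(1))
a=np.array([wp(w,x,y,12) for x,y in[(160,352),(231,326),(259,388)]]);print((a[0]+a[2])/2,np.degrees(np.arctan2(*(a[1]-a[0])[1::-1])))
```

```text
L [488.5  86.   12. ]
Ls [487.1  85.9  42. ]
S [489.8 -66.6  12. ]
Ss [489.5 -67.1  42. ]
[416.25503587 214.56027443  12.        ] -69.09756316011722
```

```bash
python3 -m inch '[[[0.15,-0.07,1,0,0,0,1],[0,0,1,0,0,0,1],[0,0,1,0,0,0,1],[0,0,1,0,0,0,1],[0,0,1,0,0,0,1],[0,0,1,0,0,0,1],[0,0,0.6,0,0,0,1],[0,0,0.4,0,0,0,1],[0,0,0,0,0,0,1]]]'; python3 -m inch '[[[0,0,0,0,0,0,-1],[0,0,0,0,0,0,-1],[0,0,0,0,0,0,-1],[0,0,0,0,0,0,-1],[0,0,0,0,0,0,-1],[0,0,0,0,0,0,-1],[0,0,0,0,0,0,-1],[0,0,0,0,0,0,-1],[0,0,0,0,0,0,-1],[0,0,0,0,0,0,-1]]]'
```

```text
t: 4.45
tcp_pos: [486.4, 84.3, 88.4]
tool_rot: [3.14, -0.002, -0.005]
force: [-0.4, -0.9, 0.1]
finger_gap: 85.6
finger_force: 0.0
t: 5.28
tcp_pos: [487.7, 86.0, 90.7]
tool_rot: [-3.142, 0.001, -0.002]
force: [-1.8, -1.1, 5.6]
finger_gap: 20.1
finger_force: 58.5
```

```bash
python3 -m inch '[[[0,0,-0.5,0,0,0,-1],[0,0,-1,0,0,0,-1],[0,0,-1,0,0,0,-1],[0.5,0.5,-1,0,0,0,-1],[0.75,1,-1,0,0,0,-1],[0.75,1,-0.5,0,0,0,-1],[0.75,1,0,0,0,0,-1],[0.75,1,0,0,0,0,-1],[0.75,1,0,0,0,0,-1],[0.75,1,0,0,0,0,-1]]]'; python3 -m inch '[[[0.75,1,0,0,0,0,-1],[0.75,1,0,0,0,0,-1],[0.75,1,0,0,0,0,-1],[0.75,1,0,0,0,0,-1],[0.75,1,0,0,0,0,-1],[0,0.6,0,0,0,0,-1],[0,0,0,0,0,0,-1],[0,0,0,0,0,0,-1]]]'; python3 -c "from h import *;wsnap('w2')"
```

```text
t: 6.12
tcp_pos: [586.8, -45.4, 189.5]
tool_rot: [3.141, -0.0, -0.003]
force: [0.7, 0.0, -3.4]
finger_gap: 20.1
finger_force: 59.2
t: 6.78
tcp_pos: [660.7, -156.7, 188.9]
tool_rot: [-3.141, 0.003, 0.005]
force: [-0.2, 0.5, -4.9]
finger_gap: 20.2
finger_force: 59.1
```

View pics/w2.png

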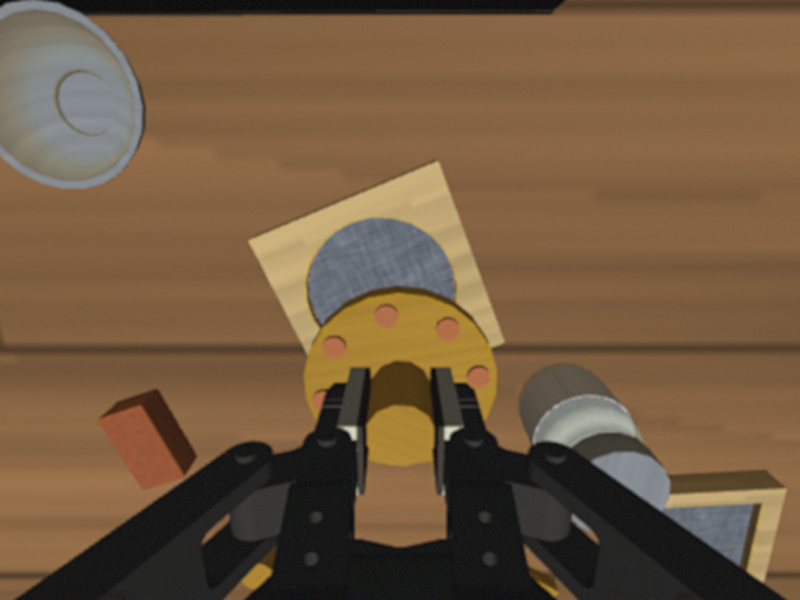

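The large boss is held level with its disc centred at about (400,386). The cradle's top corners are at (249,241), (438,161) and (505,342). The jar stands clear at right.

Run:
```python
from h import *
w=pickle.load(open('w.pkl','rb'));print(w['tcp'])
a=np.array([wp(w,x,y,18) for x,y in[(249,241),(438,161),(505,342)]]);print((a[0]+a[2])/2,np.linalg.norm(a[1]-a[0]),np.linalg.norm(a[1]-a[2]))
print(wp(w,304,386,111),wp(w,497,386,111),wp(w,400,291,111))
```

```text
[ 660.72629879 -156.69700723  188.92263318]
[ 663.65855037 -146.41706768   18.        ] 105.57138889343958 105.58529584009814
[ 659.60411341 -122.27870676  111.        ] [ 659.59020126 -191.02041131  111.        ] [ 695.16851298 -156.51197118  111.        ]
```

```bash
python3 -m inch '[[[0.13,-0.51,0,0,0,0,-1],[0,0,1,0,0,0,-1],[0,0,1,0,0,0,-1],[0,0,1,0,0,0,-1],[0,0,0.7,0,0,0,-1],[0,0,0.3,0,0,0,-1],[0,0,0.2,0,0,0,-1],[0,0,0,0,0,0,-1]]]';python3 -m inch '[[[0,0,0.1,0,0,0,-1],[0,0,0.1,0,0,0,-1],[0,0,0,0,0,0,-1]]]'
```

```text
t: 7.5
tcp_pos: [664.8, -145.2, 105.7]
tool_rot: [-3.141, -0.001, 0.001]
force: [-0.1, -0.6, -4.8]
finger_gap: 20.1
finger_force: 59.2
t: 7.75
tcp_pos: [665.2, -146.2, 102.5]
tool_rot: [3.141, -0.001, 0.002]
force: [-0.1, 1.0, -4.2]
finger_gap: 19.8
finger_force: 59.2
```

```bash
python3 -m inch '[[[0,0,0.07,0,0,0,-1],[0,0,0,0,0,0,-1]]]'|sed -n '2p;4p';python3 -m inch '[[[0,0,0.05,0,0,0,-1],[0,0,0,0,0,0,-1]]]'|sed -n '2p;4p'; python3 -m inch '[[[0,0,0.05,0,0,0,-1],[0,0,0,0,0,0,-1]]]'|sed -n '2p;4p'
```

```text
tcp_pos: [665.0, -146.3, 100.9]
force: [0.4, -0.4, -3.9]
tcp_pos: [665.1, -146.3, 100.8]
force: [-2.2, -0.5, 3.6]
tcp_pos: [665.1, -146.3, 100.8]
force: [-5.1, 0.3, 9.3]
```

```bash
python3 -m inch '[[[0,0,0,0,0,0,1],[0,0,0,0,0,0,1],[0,0,0,0,0,0,1],[0,0,0,0,0,0,1],[0,0,0,0,0,0,1],[0,0,-0.5,0,0,0,1],[0,0,-1,0,0,0,1],[0,0,-1,0,0,0,1],[0,0,-1,0,0,0,1],[-1,0,-1,0,0,0,1]]]'|tail -5; python3 -c "from h import *;wsnap('w3')"
```

```text
tcp_pos: [647.7, -145.3, 190.5]
tool_rot: [-3.141, -0.002, -0.008]
force: [-0.5, -0.3, 0.9]
finger_gap: 85.2
finger_force: 0.0
```

View pics/w3.png

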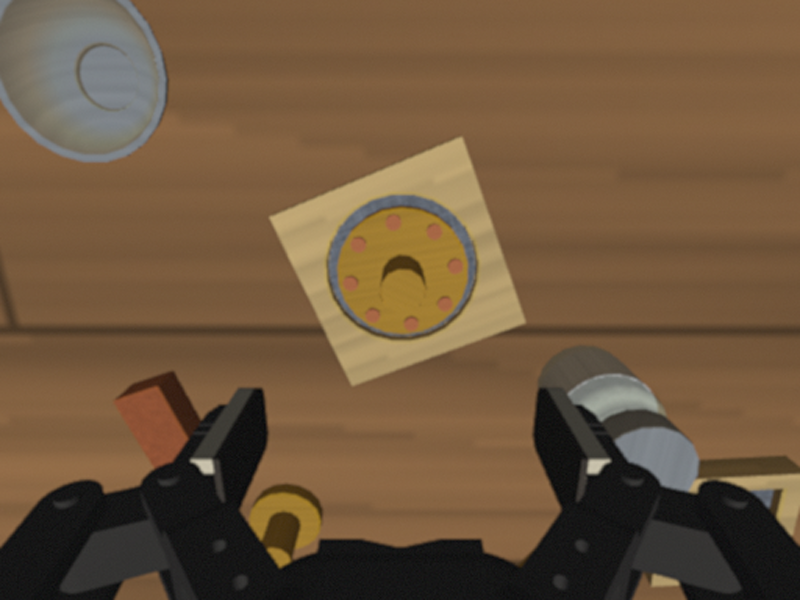

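The large boss sits in its recess with felt showing around it. Next is the small boss.

```bash
python3 -m inch '[[[-1,-0.5,0,0,0,0,1],[-1,-0.5,0,0,0,0,1],[-1,-0.5,0,0,0,0,1],[-1,-0.5,0,0,0,0,1],[-1,-0.5,0,0,0,0,1],[-1,-0.5,0,0,0,0,1],[-1,-0.5,0,0,0,0,1],[-0.8,-0.4,0,0,0,0,1],[0,0,0,0,0,0,1],[0,0,0,0,0,0,1]]]'
```

```text
t: 9.97
tcp_pos: [488.8, -67.9, 189.2]
tool_rot: [3.141, 0.001, 0.002]
force: [0.3, -0.7, 0.2]
finger_gap: 85.1
finger_force: 0.0
```

```bash
python3 -m inch '[[[0,0,1,0,0,0,1],[0,0,1,0,0,0,1],[0,0,1,0,0,0,1],[0,0,1,0,0,0,1],[0,0,0.6,0,0,0,1],[0,0,0.4,0,0,0,1],[0,0,0,0,0,0,1]]]'|sed -n 2p; python3 -m inch '[[[0,0,0,0,0,0,-1],[0,0,0,0,0,0,-1],[0,0,0,0,0,0,-1],[0,0,0,0,0,0,-1],[0,0,0,0,0,0,-1],[0,0,0,0,0,0,-1],[0,0,0,0,0,0,-1],[0,0,0,0,0,0,-1],[0,0,0,0,0,0,-1],[0,0,0,0,0,0,-1]]]'
```

```text
tcp_pos: [488.9, -68.5, 87.2]
t: 11.38
tcp_pos: [489.3, -68.1, 89.3]
tool_rot: [3.141, -0.0, 0.002]
force: [-1.3, 0.8, 6.0]
finger_gap: 20.4
finger_force: 58.5
```

```bash
python3 -m inch '[[[0,0,-0.5,0,0,0,-1],[0,0,-1,0,0,0,-1],[0,0,-1,0,0,0,-1],[0.5,-0.5,-1,0,0,0,-1],[0.85,-1,-1,0,0,0,-1],[0.85,-1,-0.5,0,0,0,-1],[0.85,-1,0,0,0,0,-1],[0.85,-1,0,0,0,0,-1],[0.85,-1,0,0,0,0,-1],[0.85,-1,0,0,0,0,-1]]]' >/dev/null; python3 -m inch '[[[0.85,-1,0,0,0,0,-1],[0.85,-1,0,0,0,0,-1],[0.85,-1,0,0,0,0,-1],[0.85,-1,0,0,0,0,-1],[0,-0.0,0,0,0,0,-1],[0,0,0,0,0,0,-1],[0,0,0,0,0,0,-1]]]'; python3 -c "from h import *;wsnap('w4')"
```

```text
t: 12.8
tcp_pos: [668.1, 141.2, 187.9]
tool_rot: [3.14, -0.0, -0.003]
force: [-0.1, -0.6, -2.1]
finger_gap: 20.2
finger_force: 59.0
```

View pics/w4.png

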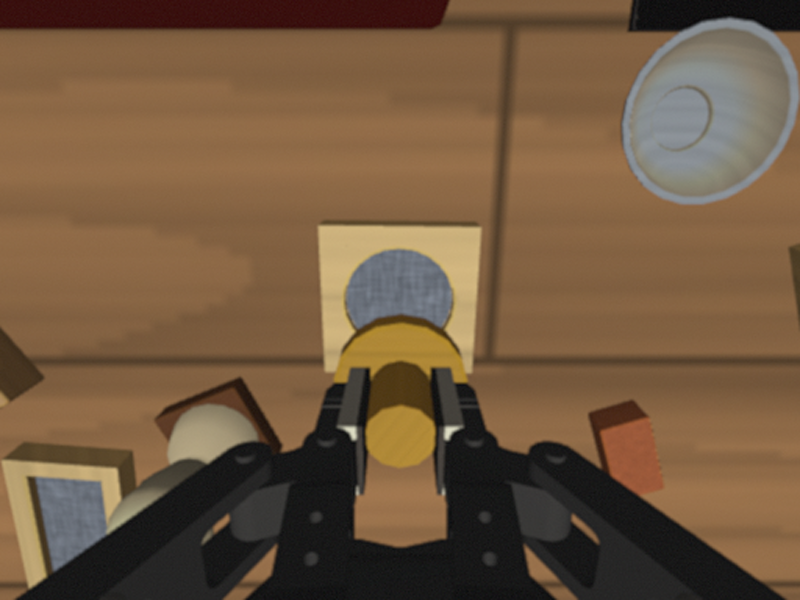

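The small boss is held with its far rim at (400,316). The cradle's far corners are at (319,226) and (480,228), and the recess far edge at (399,249).

Run:
```python
from h import *
w=pickle.load(open('w.pkl','rb'));print(w['tcp'])
for x,y in[(319,226),(480,228),(471,373),(325,371),(399,249),(345,297),(454,297)]:print(wp(w,x,y,18).round(1))
print(wp(w,400,316,110.6),wp(w,400,316,98.6))
```

```text
[668.07997326 141.18845567 187.88836968]
[708.  182.9  18. ]
[707. 100.  18.]
[623.6 100.5  18. ]
[624.8 184.   18. ]
[695.9 141.7  18. ]
[669.4 170.9  18. ]
[669.5 111.9  18. ]
[693.96564386 141.26014068 110.6       ] [689.36373299 141.24606     98.6       ]
```

Run:
```python
from h import *
w=pickle.load(open('w.pkl','rb'))
print(wp(w,400,433,140.6),wp(w,400,467,140.6))
```

```text
[668.80000952 141.2656129  140.6       ] [656.81530538 141.25589663 140.6       ]
```

```bash
python3 -m inch '[[[-0.08,0,1,0,0,0,-1],[0,0,1,0,0,0,-1],[0,0,1,0,0,0,-1],[0,0,0.7,0,0,0,-1],[0,0,0.3,0,0,0,-1],[0,0,0.2,0,0,0,-1],[0,0,0,0,0,0,-1],[0,0,0,0,0,0,-1]]]'|sed -n '2p;4p';python3 -m inch '[[[0,0,0.1,0,0,0,-1],[0,0,0,0,0,0,-1]]]'|sed -n '2p;4p';python3 -m inch '[[[0,0,0.05,0,0,0,-1],[0,0,0,0,0,0,-1]]]'|sed -n '2p;4p'
```

```text
tcp_pos: [667.8, 141.9, 105.4]
force: [0.5, 0.5, -2.7]
tcp_pos: [667.8, 142.1, 103.3]
force: [-0.8, 0.2, -2.6]
tcp_pos: [667.4, 142.0, 101.8]
force: [1.0, 0.6, -2.5]
```

```bash
python3 -m inch '[[[0,0,0.08,0,0,0,-1],[0,0,0,0,0,0,-1]]]'|sed -n '2p;4p';python3 -m inch '[[[0,0,0.05,0,0,0,-1],[0,0,0,0,0,0,-1]]]'|sed -n '2p;4p'; python3 -m inch '[[[0,0,0.05,0,0,0,-1],[0,0,0,0,0,0,-1]]]'|sed -n '2p;4p'
```

```text
tcp_pos: [667.1, 141.9, 99.7]
force: [-0.6, -0.9, -3.6]
tcp_pos: [667.2, 141.9, 99.4]
force: [-1.9, -1.3, 1.9]
tcp_pos: [667.3, 141.9, 99.4]
force: [-4.3, -1.0, 8.2]
```

```bash
python3 -m inch '[[[0,0,0,0,0,0,1],[0,0,0,0,0,0,1],[0,0,0,0,0,0,1],[0,0,0,0,0,0,1],[0,0,0,0,0,0,1],[0,0,-0.5,0,0,0,1],[0,0,-1,0,0,0,1],[0,0,-1,0,0,0,1],[0,0,-1,0,0,0,1],[-1,0,-1,0,0,0,1]]]'|tail -5; python3 -c "from h import *;wsnap('w5')"; python3 -m inch '[[[-1,-0.3,-0.5,0,0,0,1],[-1,-0.3,0,0,0,0,1],[-1,-0.3,0,0,0,0,1],[-1,-0.3,0,0,0,0,1],[-1,-0.3,0,0,0,0,1],[-1,-0.3,0,0,0,0,1],[-1,-0.3,0,0,0,0,1],[-1,-0.3,0,0,0,0,1],[-1,-0.3,0,0,0,0,1],[-1,-0.3,0,0,0,0,1]]]' >/dev/null;  python3 -m inch '[[[-1,-0.3,0,0,0,0,1],[-0.6,-0.3,0,0,0,0,1],[0,0,0,0,0,-0.9,1],[0,0,0,0,0,-0.9,1],[0,0,0,0,0,-0.9,1],[0,0,0,0,0,-0.7,1],[0,0,0,0,0,0,1],[0,0,0,0,0,0,1]]]'
python3 - <<'E'
from h import *
wsnap('w6')
a=cv2.imread('pics/w5.png');b=cv2.imread('pics/w6.png')
cv2.imwrite('pics/c56.png',np.hstack([a[100:400,250:550],b[:,150:650]][0:1]+[cv2.resize(b[0:600,150:650],(500,600))[:300]] if 0 else [np.vstack([a[100:400,250:550],np.zeros((300,300,3),np.uint8)]),b[:,150:650]]))
E
```

```text
tcp_pos: [650.1, 141.5, 189.8]
tool_rot: [-3.141, 0.003, -0.007]
force: [0.1, -1.0, 0.1]
finger_gap: 85.5
finger_force: 0.0
t: 16.73
tcp_pos: [415.6, 214.1, 198.2]
tool_rot: [-3.093, -0.553, -0.001]
force: [0.4, 1.3, -0.3]
finger_gap: 85.3
finger_force: 0.0
```

View pics/c56.png

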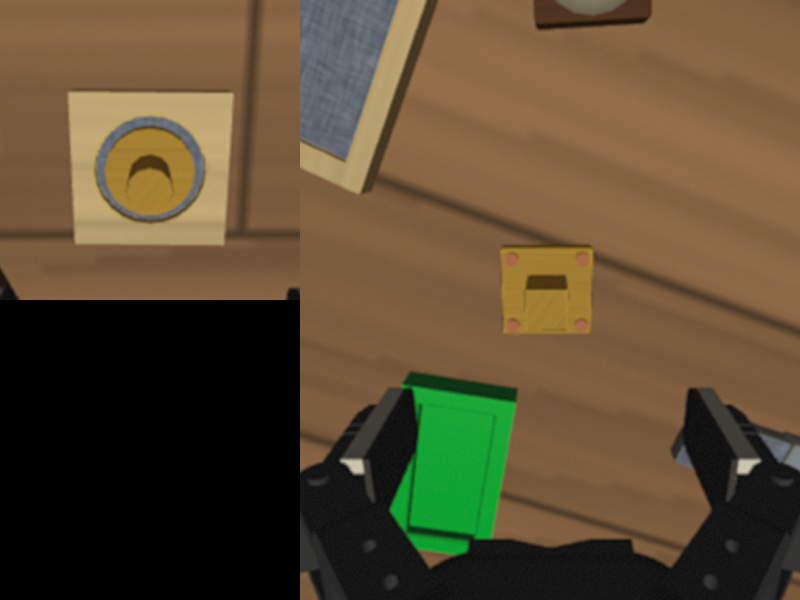

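The small boss is seated. The square plate is now square to the tool, with full-image corners (351,247), (442,247), (441,333) and (352,333).

Run:
```python
from h import *
w=pickle.load(open('w.pkl','rb'))
a=np.array([wp(w,x,y,12) for x,y in[(351,247),(442,247),(441,333),(352,333)]])
s=np.array([wp(w,x,y,42) for x,y in[(376,290),(419,290),(417,332),(377,332)]])
Rt=w['tcp'];f=np.radians(20.4)
for q in (a,s):
    d=q.mean(0)-w['tcp'];print(q.mean(0),'tool',d[0]*np.cos(f)+d[1]*np.sin(f),d[0]*np.sin(f)-d[1]*np.cos(f))
    e=q[1]-q[0];print(np.degrees(np.arctan2(e[1],e[0]))%90,np.linalg.norm(e))
```

```text
[414.73657334 216.13723023  12.        ] tool -0.09215381112557319 -2.174315072333183
20.3328056443667 50.749177672427095
[413.82980288 215.15183932  42.        ] tool -1.285533164110217 -1.5668007504058754
20.33458938113992 21.820215735804243
```

Descend 109 mm, with y −0.09, and grip.

```bash
python3 -m inch '[[[-0.03,-0.09,1,0,0,0,1],[0,0,1,0,0,0,1],[0,0,1,0,0,0,1],[0,0,1,0,0,0,1],[0,0,0.9,0,0,0,1],[0,0,0.5,0,0,0,1],[0,0,0,0,0,0,1]]]'|sed -n 2p; python3 -m inch '[[[0,0,0,0,0,0,-1],[0,0,0,0,0,0,-1],[0,0,0,0,0,0,-1],[0,0,0,0,0,0,-1],[0,0,0,0,0,0,-1],[0,0,0,0,0,0,-1],[0,0,0,0,0,0,-1],[0,0,0,0,0,0,-1],[0,0,0,0,0,0,-1],[0,0,0,0,0,0,-1]]]'
```

```text
tcp_pos: [413.0, 214.8, 88.1]
t: 18.2
tcp_pos: [414.6, 215.9, 90.7]
tool_rot: [-3.092, -0.556, -0.002]
force: [-1.5, 0.8, 6.2]
finger_gap: 20.7
finger_force: 60.2
```

```bash
python3 -m inch '[[[0,0,-0.5,0,0,0,-1],[0,0,-1,0,0,0,-1],[0,0,-1,0,0,0,-1],[0,0,-1,0,0,0,-1],[0,0,-1,0,0,0,-1],[0,0,-0.5,0,0,0,-1],[0,0,0,0,0,0.95,-1],[0,0,0,0,0,0.95,-1],[0,0,0,0,0,0.95,-1],[0,0,0,0,0,0,-1]]]'; python3 -m inch '[[[0.2,0.7,0,0,0,0,-1],[0.2,1,0,0,0,0,-1],[0.2,1,0,0,0,0,-1],[0.2,1,0,0,0,0,-1],[0.2,1,0,0,0,0,-1],[0.2,1,0,0,0,0,-1],[0.2,1,0,0,0,0,-1],[0.2,1,0,0,0,0,-1],[0.2,1,0,0,0,0,-1],[0.2,1,0,0,0,0,-1]]]'>/dev/null; python3 -m inch '[[[0,1,0,0,0,0,-1],[0,1,0,0,0,0,-1],[0,1,0,0,0,0,-1],[0,1,0,0,0,0,-1],[0,1,0,0,0,0,-1],[0,1,0,0,0,0,-1],[0,1,0,0,0,0,-1],[0,1,0,0,0,0,-1],[0,1,0,0,0,0,-1],[0,1,0,0,0,0,-1]]]'>/dev/null; python3 -m inch '[[[0,1,0,0,0,0,-1],[0,1,0,0,0,0,-1],[0,1,0,0,0,0,-1],[0,1,0,0,0,0,-1],[0,1,0,0,0,0,-1],[0,1,0,0,0,0,-1],[0,1,0,0,0,0,-1],[0,1,0,0,0,0,-1],[0,1,0,0,0,0,-1],[0,0,0,0,0,0,-1]]]'; python3 -c "from h import *;wsnap('w7')"
```

```text
t: 19.03
tcp_pos: [413.5, 215.0, 189.5]
tool_rot: [3.139, 0.087, -0.002]
force: [-1.3, 0.0, -3.2]
finger_gap: 21.0
finger_force: 59.2
t: 21.53
tcp_pos: [485.4, -360.4, 189.3]
tool_rot: [3.137, 0.086, -0.001]
force: [-1.2, -1.4, -3.1]
finger_gap: 21.0
finger_force: 59.3
```

View pics/w7.png

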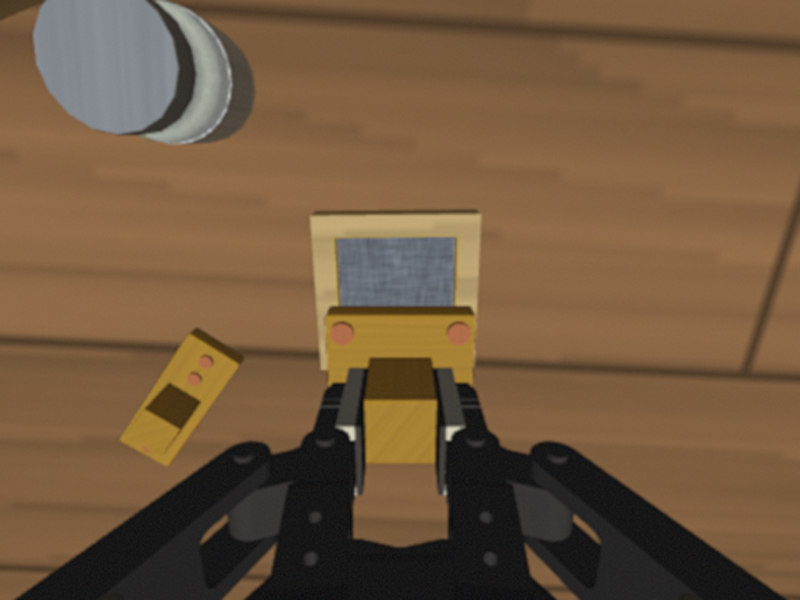

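The square plate is held level with its far top edge at (328–475,316). The cradle's far top corners are at (311,216) and (480,213), and the recess far corners at (336,238) and (457,238). The strap end is at about (180,400) with top corners (192,336), (240,365), (166,465) and (121,440).

Run:
```python
from h import *
w=pickle.load(open('w.pkl','rb'));print(w['tcp'])
Rt=np.array([[np.cos(.0548),np.sin(.0548)],[np.sin(.0548),-np.cos(.0548)]])
t=lambda q:(Rt@(q[:2]-w['tcp'][:2])).round(1)
for x,y in[(311,216),(480,213),(336,238),(457,238)]:print('C',t(wp(w,x,y,18)))
for x,y in[(328,316),(475,316)]:print('P',t(wp(w,x,y,110.6)))
for x,y in[(364,400),(437,400),(437,463),(364,463)]:print('stub',t(wp(w,x,y,140.6)))
a=np.array([wp(w,x,y,12) for x,y in[(192,336),(240,365),(166,465),(121,440)]]);e=np.roll(a,-1,0)-a
print(a.mean(0),np.linalg.norm(e,axis=1),np.degrees(np.arctan2(e[:,1],e[:,0])))
```

```text
[ 485.38552871 -360.43821513  189.26166877]
C [ 45.  -45.4]
C [46.6 41.4]
C [ 33.6 -33.1]
C [33.6 30.1]
P [ 25.4 -24.4]
P [25.4 25.6]
stub [ 11.  -10.4]
stub [11.  10.7]
stub [-10.9  11.3]
stub [-10.8 -10.9]
[ 409.40622006 -231.27536949   12.        ] [31.45039015 88.87682707 31.12637159 88.37020141] [-122.78104348  145.35917434   56.30444781  -34.43873904]
```

```bash
python3 -m inch '[[[0.09,-0.11,1,0,0,0,-1],[0,0,1,0,0,0,-1],[0,0,1,0,0,0,-1],[0,0,0.7,0,0,0,-1],[0,0,0.3,0,0,0,-1],[0,0,0.2,0,0,0,-1],[0,0,0,0,0,0,-1],[0,0,0,0,0,0,-1]]]'|sed -n '2p;4p';python3 -m inch '[[[0,0,0.1,0,0,0,-1],[0,0,0,0,0,0,-1]]]'|sed -n '2p;4p';python3 -m inch '[[[0,0,0.06,0,0,0,-1],[0,0,0,0,0,0,-1]]]'|sed -n '2p;4p'
```

```text
tcp_pos: [487.8, -351.1, 108.4]
force: [-7.1, 5.3, 15.6]
tcp_pos: [487.9, -351.3, 108.2]
force: [-11.1, 6.4, 26.6]
tcp_pos: [487.9, -351.3, 108.1]
force: [-12.2, 7.4, 32.6]
```

The plate is on the rim because the arm was still settling when I measured. I'll lift, settle and re-measure.

```bash
python3 -m inch '[[[0,0,-0.5,0,0,0,-1],[0,0,-1,0,0,0,-1],[0,0,-1,0,0,0,-1],[0,0,-1,0,0,0,-1],[0,0,0,0,0,0,-1],[0,0,0,0,0,0,-1],[0,0,0,0,0,0,-1],[0,0,0,0,0,0,-1]]]'
python3 - <<'E'
from h import *
w=wsnap('w8')
i=w['img'][130:300,170:340];cv2.imwrite('pics/w8c.png',cv2.resize(i,(595,595),interpolation=cv2.INTER_CUBIC))
E
```

```text
t: 23.25
tcp_pos: [487.6, -352.2, 170.9]
tool_rot: [-3.138, -0.091, 0.004]
force: [0.2, -0.4, -3.0]
finger_gap: 21.0
finger_force: 59.5
```

View pics/w8c.png

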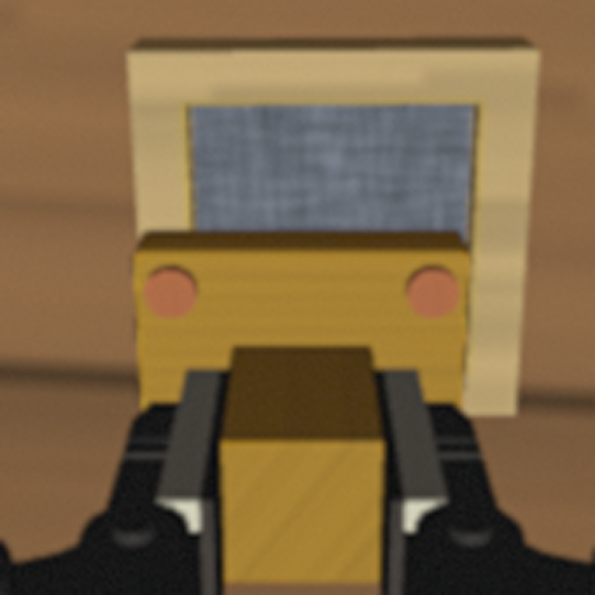

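In this settled view the plate's far top edge spans (136–469,250), the cradle's far corners are (128,50) and (539,50), and the recess far corners are (187,105) and (479,104). The tool is too far left in the picture.

Run:
```python
from h import *
from rig import monitor
w=pickle.load(open('w.pkl','rb'));print(w['tcp'],monitor.get_state()['tcp_pos'])
f=2*np.arctan(.089/3.138);Rt=np.array([[np.cos(f),np.sin(f)],[np.sin(f),-np.cos(f)]])
for n,x,y,z in[('C',128,50,18),('C',539,50,18),('R',187,105,18),('R',479,104,18),('P',136,250,92.2),('P',469,250,92.2)]:
  print(n,(Rt@(ray(w,170+(x+.5)/3.5-.5,130+(y+.5)/3.5-.5,z)[:2]-w['tcp'][:2])).round(1))
```

```text
[ 487.62304042 -352.21481614  170.92051009] [ 487.69278011 -352.31830678  170.92413189]
C [ 43.1 -37.6]
C [43.4 50. ]
R [ 31.2 -25.4]
R [31.6 37.9]
P [ 25.8 -25.5]
P [25.9 25. ]
```

```bash
python3 -m inch '[[[-0.03,0.32,0,0,0,0,-1],[0,0,0,0,0,0,-1],[0,0,0,0,0,0,-1],[0,0,0,0,0,0,-1]]]'|sed -n '2p;4p'; python3 -m inch '[[[0,0,0.5,0,0,0,-1],[0,0,1,0,0,0,-1],[0,0,1,0,0,0,-1],[0,0,0.5,0,0,0,-1],[0,0,0.2,0,0,0,-1],[0,0,0,0,0,0,-1],[0,0,0,0,0,0,-1]]]'|sed -n '2p;4p'
```

```text
tcp_pos: [488.2, -359.6, 172.4]
force: [-0.2, -0.1, -3.9]
tcp_pos: [488.8, -359.7, 109.1]
force: [0.3, -0.8, -2.8]
```

```bash
python3 -m inch '[[[0,0,0.15,0,0,0,-1],[0,0,0.15,0,0,0,-1],[0,0,0,0,0,0,-1],[0,0,0,0,0,0,-1]]]'|sed -n '2p;4p';  python3 -m inch '[[[0,0,0.07,0,0,0,-1],[0,0,0,0,0,0,-1]]]'|sed -n '2p;4p'; python3 -m inch '[[[0,0,0.06,0,0,0,-1],[0,0,0,0,0,0,-1]]]'|sed -n '2p;4p'
```

```text
tcp_pos: [488.4, -359.5, 102.9]
force: [0.3, -0.1, -4.5]
tcp_pos: [488.3, -359.5, 101.3]
force: [0.1, -0.1, -3.2]
tcp_pos: [488.4, -359.6, 100.8]
force: [-1.9, 0.4, 2.5]
```

```bash
python3 -m inch '[[[0,0,0.03,0,0,0,1],[0,0,0,0,0,0,1],[0,0,0,0,0,0,1],[0,0,0,0,0,0,1],[0,0,0,0,0,0,1],[0,0,-0.5,0,0,0,1],[0,0,-1,0,0,0,1],[0,0,-1,0,0,0,1],[0,0,-1,0,0,0,1],[0,0,-1,0,0,0,1]]]'|sed -n '2p;4p';python3 -m inch '[[[0,0,0,0,0,0,1],[0,0,0,0,0,0,1]]]'|sed -n '2p;4p'; python3 -c "from h import *;wsnap('w9')"; python3 -m inch '[[[-0.6,-0.95,-0.5,0,0,0,1],[-0.6,-0.95,0,0,0,0,1],[-0.6,-0.95,0,0,0,0,1],[-0.6,-0.95,0,0,0,0,1],[-0.6,-0.95,0,0,0,0,1],[-0.6,-0.95,0,0,0,0,1],[0,-0.95,0,0,0,0,1],[0,0,0,0,0,0,1]]]'>/dev/null; python3 -m inch '[[[0,0,0,0,0,0.9,1],[0,0,0,0,0,0.9,1],[0,0,0,0,0,0.9,1],[0,0,0,0,0,0.9,1],[0,0,0,0,0,0.9,1],[0,0,0,0,0,0.9,1],[0,0,0,0,0,0.9,1],[0,0,0,0,0,0,1],[0,0,0,0,0,0,1],[0,0,0,0,0,0,1]]]'
python3 - <<'E'
from h import *
wsnap('w10')
a=cv2.imread('pics/w9.png');b=cv2.imread('pics/w10.png')
cv2.imwrite('pics/c910.png',np.hstack([np.vstack([a[100:400,250:550],np.zeros((300,300,3),np.uint8)]),b[:,150:650]]))
E
```

```text
tcp_pos: [488.4, -359.4, 191.3]
force: [0.9, 1.0, -0.1]
tcp_pos: [489.1, -360.0, 191.5]
force: [0.1, 0.4, -1.2]
t: 27.43
tcp_pos: [408.7, -230.9, 199.0]
tool_rot: [3.001, -0.929, -0.001]
force: [-0.1, -0.4, -1.0]
finger_gap: 85.3
finger_force: 0.0
```

View pics/c910.png

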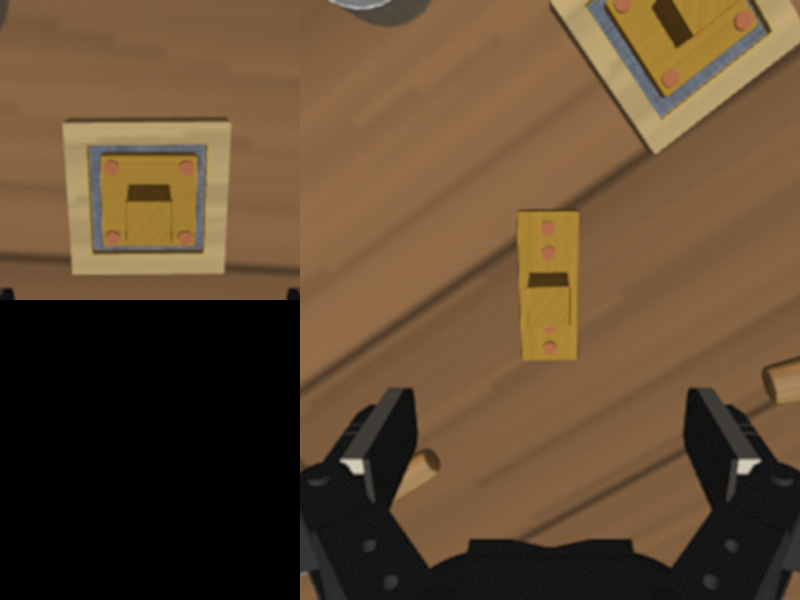

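The square plate is seated. The strap end is aligned with the tool, centred at full-image (398,286) with its stub top at (399,307). Descend and grip.

```bash
python3 -m inch '[[[0,-0.05,1,0,0,0,1],[0,0,1,0,0,0,1],[0,0,1,0,0,0,1],[0,0,1,0,0,0,1],[0,0,0.9,0,0,0,1],[0,0,0.5,0,0,0,1],[0,0,0,0,0,0,1]]]'|sed -n 2p; python3 -m inch '[[[0,0,0,0,0,0,-1],[0,0,0,0,0,0,-1],[0,0,0,0,0,0,-1],[0,0,0,0,0,0,-1],[0,0,0,0,0,0,-1],[0,0,0,0,0,0,-1],[0,0,0,0,0,0,-1],[0,0,0,0,0,0,-1],[0,0,0,0,0,0,-1],[0,0,0,0,0,0,-1]]]'; python3 -m inch '[[[0,0,-0.5,0,0,0,-1],[0,0,-1,0,0,0,-1],[0,0,-1,0,0,0,-1],[0,0,-1,0,0,0,-1],[0,0,-1,0,0,0,-1],[0,0,-1,0,0,0,-1],[0,0,-1,0,0,0,-1],[0,0,0,0,0,0,-1],[0,0,0,0,0,0,-1]]]'; python3 -m inch '[[[0,0,0,0,0,-0.9,-1],[0,0,0,0,0,-0.9,-1],[0,0,0,0,0,-0.9,-1],[0,0,0,0,0,-0.9,-1],[0,0,0,0,0,-0.9,-1],[0,0,0,0,0,-0.3,-1],[0,0,0,0,0,0,-1],[0,0,0,0,0,0,-1]]]'
```

```text
tcp_pos: [408.0, -229.3, 89.6]
t: 28.9
tcp_pos: [409.8, -230.3, 92.4]
tool_rot: [3.0, -0.932, 0.002]
force: [-1.6, 0.9, 6.0]
finger_gap: 20.5
finger_force: 60.0
t: 29.65
tcp_pos: [409.4, -229.9, 221.9]
tool_rot: [3.0, -0.932, 0.002]
force: [1.0, 1.2, -4.2]
finger_gap: 20.7
finger_force: 59.5
t: 30.32
tcp_pos: [408.4, -229.5, 219.9]
tool_rot: [-3.136, 0.158, 0.005]
force: [-0.6, -0.6, -4.2]
finger_gap: 20.8
finger_force: 59.4
```

```bash
python3 -m inch '[[[0.15,-0.6,0,0,0,0,-1],[0.15,-1,0,0,0,0,-1],[0.15,-1,0,0,0,0,-1],[0.15,-1,0,0,0,0,-1],[0.15,-1,0,0,0,0,-1],[0.15,-1,0,0,0,0,-1],[0.15,-1,0,0,0,0,-1],[0.15,-1,0,0,0,0,-1],[0.15,-1,0,0,0,0,-1],[0.15,-1,0,0,0,0,-1]]]'>/dev/null; python3 -m inch '[[[0,-1,0,0,0,0,-1],[0,-1,0,0,0,0,-1],[0,-1,0,0,0,0,-1],[0,-1,0,0,0,0,-1],[0,-1,0,0,0,0,-1],[0,-1,0,0,0,0,-1],[0,-1,0,0,0,0,-1],[0,-1,0,0,0,0,-1],[0,-1,0,0,0,0,-1],[0,-1,0,0,0,0,-1]]]'>/dev/null; python3 -m inch '[[[0,-1,0,0,0,0,-1],[0,-1,0,0,0,0,-1],[0,-1,0,0,0,0,-1],[0,-1,0,0,0,0,-1],[0,-1,0,0,0,0,-1],[0,-1,0,0,0,0,-1],[0,-1,0,0,0,0,-1],[0,-1,0,0,0,0,-1],[0,-1,0,0,0,0,-1],[0,-0.9,0,0,0,0,-1]]]'>/dev/null;python3 -m inch '[[[0,0,0.5,0,0,0,-1],[0,0,1,0,0,0,-1],[0,0,0,0,0,0,-1],[0,0,0,0,0,0,-1],[0,0,0,0,0,0,-1],[0,0,0,0,0,0,-1],[0,0,0,0,0,0,-1]]]'; python3 -c "from h import *;wsnap('w11')"
```

```text
t: 33.4
tcp_pos: [498.6, 354.2, 192.5]
tool_rot: [-3.137, 0.158, -0.002]
force: [0.1, 0.0, -3.6]
finger_gap: 20.6
finger_force: 59.5
```

View pics/w11.png

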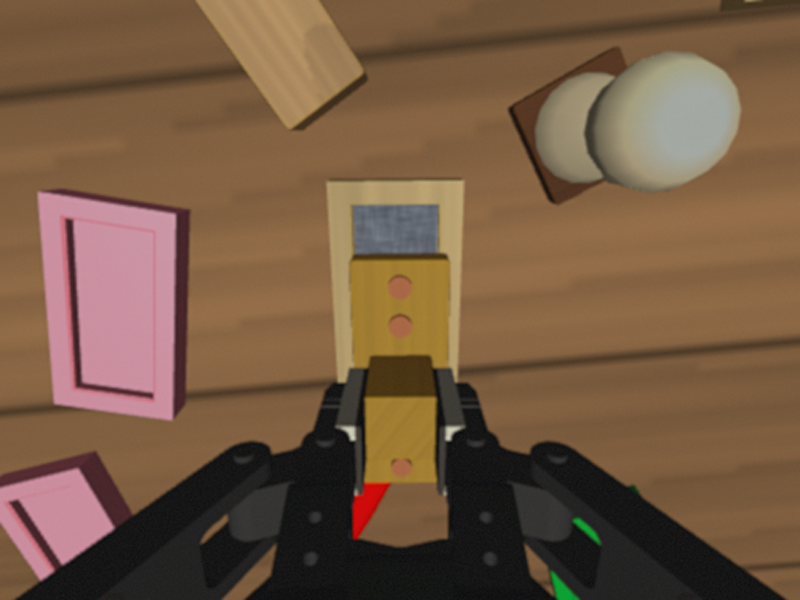

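The strap end is held aligned over the plywood cradle. The cradle's far corners are (328,181) and (463,181), the recess far corners (352,205) and (439,205), and the strap's far top edge (350–449,262).

Run:
```python
from h import *
w=pickle.load(open('w.pkl','rb'))
f=np.radians(-5.77);Rt=np.array([[np.cos(f),np.sin(f)],[np.sin(f),-np.cos(f)]])
for n,x,y,z in[('C',328,181,18),('C',463,181,18),('R',352,205,18),('R',439,205,18),('P',350,262,112.1),('P',449,262,112.1)]:
  print(n,(Rt@(wp(w,x,y,z)[:2]-w['tcp'][:2])).round(1))
```

```text
C [ 62.6 -37.1]
C [62.7 31.6]
R [ 50.5 -25.3]
R [50.6 19.7]
P [ 44.  -16.8]
P [44.  15.9]
```

```bash
python3 -m inch '[[[0.03,-0.12,0,0,0,0,-1],[0,0,1,0,0,0,-1],[0,0,1,0,0,0,-1],[0,0,1,0,0,0,-1],[0,0,0.7,0,0,0,-1],[0,0,0.2,0,0,0,-1],[0,0,0,0,0,0,-1],[0,0,0,0,0,0,-1],[0,0,0,0,0,0,-1]]]'|sed -n '2p;4p';python3 -m inch '[[[0,0,0.15,0,0,0,-1],[0,0,0.1,0,0,0,-1],[0,0,0,0,0,0,-1],[0,0,0,0,0,0,-1]]]'|sed -n '2p;4p'
```

```text
tcp_pos: [499.7, 357.3, 114.8]
force: [-0.5, -0.4, -3.8]
tcp_pos: [498.8, 356.4, 108.5]
force: [-0.2, 0.6, -4.3]
```

```bash
python3 -m inch '[[[0,0,0.1,0,0,0,-1],[0,0,0.1,0,0,0,-1],[0,0,0,0,0,0,-1],[0,0,0,0,0,0,-1]]]'|sed -n '2p;4p';  python3 -m inch '[[[0,0,0.07,0,0,0,-1],[0,0,0,0,0,0,-1]]]'|sed -n '2p;4p'; python3 -m inch '[[[0,0,0.06,0,0,0,-1],[0,0,0,0,0,0,-1]]]'|sed -n '2p;4p'
```

```text
tcp_pos: [498.7, 356.3, 104.2]
force: [0.3, -0.3, -4.1]
tcp_pos: [498.8, 356.4, 102.8]
force: [0.2, -0.0, -3.5]
tcp_pos: [498.9, 356.5, 102.5]
force: [-1.2, -1.0, 1.6]
```

```bash
python3 -m inch '[[[0,0,0.03,0,0,0,1],[0,0,0,0,0,0,1],[0,0,0,0,0,0,1],[0,0,0,0,0,0,1],[0,0,0,0,0,0,1],[0,0,-0.5,0,0,0,1],[0,0,-1,0,0,0,1],[0,0,-1,0,0,0,1],[0,0,-1,0,0,0,1],[0,0,-1,0,0,0,1]]]'|sed -n '2p;4p';python3 -m inch '[[[0,0,-1,0,0,0,1],[0,0,-1,0,0,0,1],[0,0,0,0,0,0,1],[0,0,0,0,0,0,1],[0,0,0,0,0,0,1]]]'|sed -n '1,2p;4p'
python3 - <<'E'
from h import *
from rig import cams
w=wsnap('w12');t=cams.snapshot('scene')['img']
a=cv2.resize(w['img'],(400,300));b=cv2.resize(t,(400,300));z=cv2.resize(t[120:270,70:370],(800,300)) if 0 else cv2.resize(t[110:260,60:360],(600,300))
o=np.zeros((600,800,3),np.uint8);o[:300,:400]=a;o[:300,400:]=b;o[300:,:600]=z
cv2.imwrite('pics/fin.png',o)
E
```

```text
tcp_pos: [498.8, 356.6, 193.0]
force: [-0.2, 0.3, -0.3]
t: 36.45
tcp_pos: [498.5, 356.1, 230.9]
force: [0.2, -1.4, -0.6]
```

View pics/fin.png

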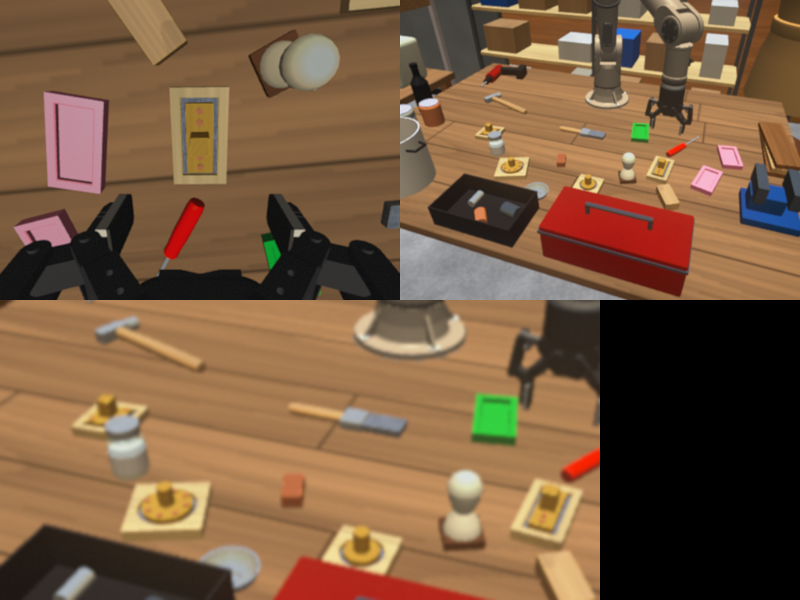

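All four fittings are down in their own cradles, and the jar and head stand undisturbed. Handing in.

```bash
python3 -c "from rig import job;print(job.finish_job())"
```

```text
the job is handed in; nothing more can be done
None
```

All four fittings are set stub up in their own cradles and the job is handed in at about 36 s; the square plate touched its cradle's rim at about 35 N on the first try, so I lifted, re-centred and lowered it in, and the head and jar were not touched.

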